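Load the test fixture and lower its cover

TASK

Take the small grey-and-white control module out of the orange carrier by its short ends and set it down flat on the black mat, then let go and take it again by its long sides and lay it upright across the two narrow white rails of the test fixture, squarely between the two dark end plates and centred on the rails. With the module in place and released, bring the open blue-framed cover down by its red bar, guided under control all the way until it lies on its stops, never letting it fall shut. Do not drop or tip the module, and leave the tape roll, jar and screwdriver alone.

Things in the scene. Friction and masses are not known exactly. Their poses are not given: they have to be found in the camera images.
- module: the loose control module, a closed box 66 (x) x 44 (y) x 24 (z) mm, grey below, white above with a blue field, about 100 g; origin at the centre of its underside, x along its length, z up; either way round is good
- carrier: fixed orange carrier that holds the module at the start, lengthwise along the carrier's x: a floor 104 x 64 mm, 6 mm thick, with two side walls 50 mm long, 6 mm thick, 2.5 mm off the module's long sides, tops 31 mm above the bench; ends open, so here only the module's ends (66 mm apart) can be gripped; origin at the centre of its underside
- mat: fixed black set-down mat, 100 x 100 x 4 mm; origin at the centre of its underside. Carrier and mat may swap places
- fixture: fixed test fixture: aluminium base 128 x 130 mm, top 30 mm above the bench; origin on the bench under nest_seat, x from its front to its hinge. On it two white rails (20 mm high, 10 mm wide, 46 mm long across x, at x = +-22 mm), two dark end plates outside them, and two stop posts with rubber tops at x = -46, y = +-52 mm, 77 mm above the bench
- nest_seat (a point): seat for the module: the middle between the two rails, level with their tops, 50 mm above the bench; x towards the hinge, z up. The module lies here with its length along x, its origin at this point, between the end plates (inner faces at x = +-37 mm, 30 mm wide, tops 21 mm over the rails), so that here only its long sides (44 mm apart) can be gripped
- cover_bar (a point): middle of the red bar of the cover, 10 mm thick and free over 82 mm between its two arms; the bar runs along this point's y axis, 150 mm from the hinge axis and 36 mm beyond the front edge of the cover
- cover_hinge (a point): middle of the cover's hinge axis, which runs along this point's y axis, 63 mm behind nest_seat and 82 mm above the bench; the cover is 114 mm from here to its front edge, 126 mm wide, 6 mm thick, 0.25 kg
- cover (a joint): hinge angle of the cover in rad: 0 is closed, level on its stop posts (the bar then lies in front of the fixture, 82 mm above the bench), 1.57 upright, at most 1.85. It stays put near upright; below about 1.2 it falls shut if let go
- tape_amber: bystander: amber tape roll, 66 mm across, 18 mm high; origin at the centre of its underside
- flux_jar: bystander: small jar with a yellow lid, 52 mm across, 42 mm high; origin at the centre of its underside
- driver_red: bystander: red-handled screwdriver lying down, 182 mm long (along its y), 27 mm thick; origin under its middle
Mind the look-alikes: they are no part of the job. There is more than one size of the module; the one meant has the size given above.

How it is judged:
On the way, in this order (a step that is already met when the one before it is completed fails the run):
1. the module lies flat on the black mat, let go (horizontal distance between module and mat below 0.045 m and height (world z) of module below 0.008 m and angle between module's own z axis and vertical below 0.1 rad and contact force between the fingers and module below 0.05 N), for 0.1 s.
2. the module lies in place across the two rails, let go, with the cover still open (beyond 0.9 rad) (x of module in the frame of nest_seat between -0.007 and 0.007 m and y of module in the frame of nest_seat between -0.007 and 0.007 m and z of module in the frame of nest_seat between -0.003 and 0.003 m and angle between the x axis of module and the x axis of nest_seat, either way round below 0.12 rad and angle between module's own z axis and vertical below 0.08 rad and contact force between the fingers and module below 0.05 N and value of joint cover above 0.9 rad), for 0.1 s.
At the end, for the whole second after the job is handed in: the module lies at rest on the two rails, its origin within 7 mm of nest_seat along and across and 3 mm in height, its length within 0.12 rad of the seat's x (either way round), tilted less than 0.08 rad; the cover rests closed on its stops (joint below 0.04 rad, still) (x of module in the frame of nest_seat between -0.007 and 0.007 m and y of module in the frame of nest_seat between -0.007 and 0.007 m and z of module in the frame of nest_seat between -0.003 and 0.003 m and angle between the x axis of module and the x axis of nest_seat, either way round below 0.12 rad and angle between module's own z axis and vertical below 0.08 rad and value of joint cover below 0.04 rad and velocity of joint cover between -0.05 and 0.05 rad/s and linear speed of module below 0.02 m/s); the robot touches nothing.
It fails at once if the cover falls shut: it turns faster than 1.8 rad/s in the last 0.4 rad (value of joint cover below 0.4 rad and velocity of joint cover below -1.8 rad/s).
It fails at once if the module is dropped (faster than 0.5 m/s while no finger touches it) (linear speed of module above 0.5 m/s and contact force between the fingers and module below 0.05 N).
It fails at once if the module is tipped by more than 0.6 rad (angle between module's own z axis and vertical above 0.6 rad).
It fails at once if a bystander (tape roll, jar, screwdriver) is moved more than 30 mm (distance of any of tape_amber, flux_jar, driver_red from where it was at the start of the episode above 0.03 m).
It also fails if it takes over 72 s, if anything falls off the work surface, if the arm or the gripper's body presses on something with over 40 N, if the wrist force passes 120 N, or if a joint passes its speed limit or range.

ROBOT

A 6-joint arm with a two-finger parallel gripper is mounted at the origin on a cart in front of the work surface, level with it; the furniture and walls round the work are solid. World frame = base frame: x ahead of the robot, y to its left, z up, the work surface at z = 0. Lengths are in m, angles in rad, forces in N, time in s.
With the tool pointing down it reaches from about 0.35 to 0.975 m from the base axis. Payload 4.9 kg.
Tool frame: the origin (TCP) lies at the very end of the fingers, on their centre line; the grasp point (between the pads) lies 19 mm behind it; z points along the fingers, y is the line along which they close (so a half turn about z gives the same grasp; the last joint's range is limited). The gripper opens to 85 mm and grips with 20 to 120 N. Pads are 22 mm wide; open, the fingers measure 114 mm over their backs; the gripper's body (76 mm by 85 mm) begins 54 mm behind the grasp point. The pads swing forward as they close: fully open they stand 13 mm farther back than shut.
Start: joints at [-1.267, 0.053, 1.613, -0, 1.476, -0.119], TCP at [0.256, -0.57, 0.231] pointing down, gripper open.
Joint ranges: [-3.01, 3.01], [-1.01, 2.22], [0.06, 2.58], [-1.02, 4.17], [0.09, 2.62], [-3.14, 3.14]. Speed limits (rad/s): [2.57, 2.57, 3.14, 3.14, 3.14, 3.14].

INTERFACE

Orientations are given as a unit quaternion [w, x, y, z].
In Python, from plant import monitor, vision, manip gives the robot as it stands. The module is installed in compiled form; this text tells all that it offers.
- The arm moves only by the tool arm_command, never from a script. Its argument "rows" is a list of rows, each a list of 3 entries, a list of its own where there are three numbers: the finger opening in mm, from 0 to 85.4, then the shift along the world's x, y, z in units of 30 cm (1.0 is 30 cm), then the turn, a rotation vector about the world's x, y, z in units of pi/2 rad (1.0 is pi/2 rad). In form: [[claw, [x, y, z], [wx, wy, wz]], ...]. A call has 1 to 12 rows; each row is the pose to reach, as a shift and turn from the pose commanded when the call began; what a row does not reach only later rows make up. A row lasts 1/12 s, in which the tool goes at most 41.7 mm and 7.16 degrees, less where a joint would pass 70% of its speed; a pose out of reach is approached as far as the arm can. A call with a number of a shift or a turn outside -1 to 1 is refused whole. A call with a gripper value outside its range is refused whole. The fingers move at their own pace and stop on an object; the grip force is fixed at half the most. Time passes only in rows, so rows that repeat a pose let the fingers close. It gives the time, the measured TCP pose, the force, the opening and the grip force at its end, in the units of the state.
- monitor.state(): the state, without advancing time (a new reading comes with each control period).
- vision.grab_frame(name): name is "scene" or "top" or "wrist"; returns a dict with "color" (420x560x3 uint8, red, green, blue), "z_map" (420x560 float32, m along the optical axis (not along the pixel's ray), 0 where there is no reading), "mtx" (3x3 intrinsics, pixels), "k1" (the pictures are not rectified: a ray, as slopes to the right and down, at radius r is drawn at 1 + k1 r^2 times it, then the intrinsics apply), "R" (3x3) and "t" (3): a world point X has camera coordinates R X + t. Camera axes: x right, y down, z forward; pixel columns grow to the right and rows downward; lengths in m; the calibration is good to about 2 mm. A picture is of the moment at which its call begins.
- manip.job_done(): hands the job in; it is judged then, once.
The state is a dict: "time": time; "joint_pos": joint angles; "joint_vel": joint speeds; "joint_efforts": joint torques, N m; "tool_pos": TCP position; "tool_rot": TCP orientation; "contact_force": force on the tool from outside, world axes, zero at the start; "ft_torque": the same for the moment, N m; "gripper_width": opening from 0.0 (shut) to 1.0 (fully open); "grasp_force": force on a finger pad.
Only numpy, scipy, OpenCV 4.12 (cv2) and the standard library are available. Lean on these libraries where they do the work, as an engineer would, in place of code of your own. Each camera call takes 0.05 s, during which the arm holds its last target. There are 200 camera calls.

## Working session

There is one attempt and no reset: what is moved stays moved. The work goes in short steps, Python scripts to look and compute and a tool call to move; the robot and the scene stay as the last step left them, time stands still between calls to the robot, and variables do not carry over. Pictures are saved under pics/ and viewed, at most 10 in all, crops included, and the job is handed in when it is done.

Besides the shell and the picture viewer there is one more tool, called after "Call:" as name(argument=value, ...) on one line, values as JSON. arm_command: Moves the arm, as the interface text tells. Shifts and turns lie within -1 to 1; 1 stands for 30 cm of shift or pi/2 rad of turn. Its arguments: {"type":"object","properties":{"rows":{"type":"array"}},"required":["rows"]}

```bash
mkdir -p pics
cat > h.py <<'E'
import numpy as np, cv2
from plant import monitor, vision, manip
def cloud(f):
    d=f["z_map"]; K=np.array(f["mtx"],float); k=float(f["k1"]); h,w=d.shape
    uv=np.stack(np.meshgrid(np.arange(w),np.arange(h)),-1).reshape(-1,1,2).astype(float)
    n=cv2.undistortPoints(uv,K,np.array([k,0,0,0,0.]),).reshape(h,w,2)
    c=np.dstack([n,np.ones((h,w))])*d[...,None]
    P=(c-np.array(f["t"]))@np.array(f["R"])
    P[d<=0]=np.nan
    return P
def save(f,name,crop=None,s=1):
    im=f["color"][...,::-1]
    if crop: im=im[crop[1]:crop[3],crop[0]:crop[2]]
    cv2.imwrite("pics/"+name,cv2.resize(im,None,fx=s,fy=s,interpolation=cv2.INTER_CUBIC))
E
python3 - <<'E'
from h import *
import pickle
for n in("scene","top"):
    f=vision.grab_frame(n); save(f,n+"0.png"); pickle.dump(f,open(n+"0.pkl","wb"))
    print(n,f["k1"],(-np.array(f["R"]).T@f["t"]).round(3))
print(monitor.state())
E
```

```text
scene -0.08180717518516097 [-0.032  0.894  1.006]
top 0.007037168357595104 [ 0.389 -0.071  1.508]
{'time': 0.1, 'joint_pos': array([-1.26699638e+00,  5.32858206e-02,  1.61413249e+00,  3.57386271e-05,
        1.47600844e+00, -1.18960393e-01]), 'joint_vel': array([ 7.24510163e-04, -1.47556026e-03, -3.89862475e-03, -3.28963736e-05,
        2.24010901e-03,  3.13871084e-03]), 'joint_efforts': array([-1.97199292e-04, -3.94901776e+01, -3.71363425e+01, -1.02983638e-04,
        3.90097004e-03,  3.86482066e-05]), 'tool_pos': array([ 0.25628973, -0.569428  ,  0.23020353]), 'tool_rot': array([-9.14779213e-04,  9.77742220e-01,  2.09807791e-01, -6.69214468e-05]), 'contact_force': array([ 0.38987443, -0.4883223 ,  0.21877665]), 'ft_torque': array([-0.02674094, -0.04571511, -0.00168763]), 'grasp_force': 0.0, 'gripper_width': 0.9992588701371349}
```

View pics/scene0.png

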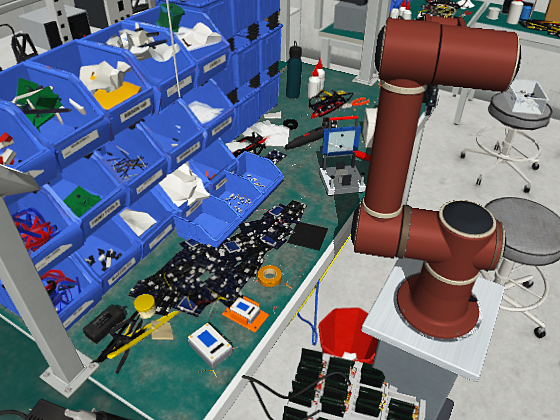

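View pics/top0.png

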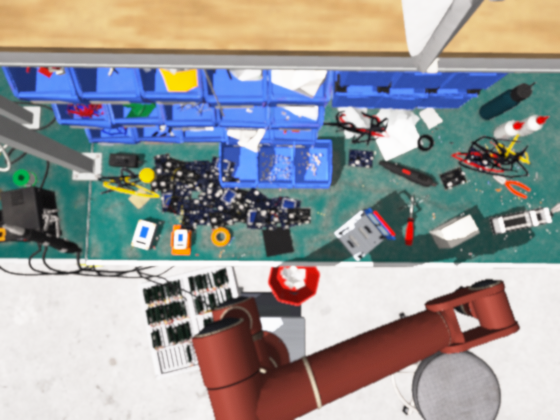

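The scene picture shows the module in the orange carrier at (243,310), with a larger look-alike at (209,345). The tape is at (270,275), the mat at (308,235) and the fixture at (345,180). In the top picture the carrier is at (181,238), the look-alike at (144,235), the tape at (220,237), the mat at (278,243), the fixture at (362,235) and the screwdriver at (408,230). The candidates are top (181,238) and (144,235). The one in the carrier fits, and I'll check its size.

Run:
```python
from h import *
import pickle
f=pickle.load(open("top0.pkl","rb")); P=cloud(f)
def rect(name,u0,v0,u1,v1,zlo,zhi,cond=None):
    Q=P[v0:v1,u0:u1].reshape(-1,3); C=f["color"][v0:v1,u0:u1].reshape(-1,3).astype(int)
    m=(Q[:,2]>zlo)&(Q[:,2]<zhi)
    if cond is not None: m&=cond(C)
    q=Q[m]; r=cv2.minAreaRect(q[:,:2].astype(np.float32)); print(name,m.sum(),np.round(r[0],4),np.round(r[1],4),round(r[2],1),"z",np.median(q[:,2]).round(4))
rect("module",165,215,197,262,.024,.04)
rect("lookalike",128,212,160,255,.015,.06)
rect("carrier",165,215,197,262,-.01,.05,lambda c:(c[:,0]>180)&(c[:,2]<90)&(c[:,1]<170))
rect("carrier all",165,215,197,262,.003,.05)
rect("mat",258,225,298,262,-.01,.02,lambda c:c.max(1)<45)
rect("tape",205,222,236,252,.010,.03)
rect("fixture base",325,205,405,265,.022,.038)
rect("red bar",360,195,405,250,.12,.4,lambda c:(c[:,0]>150)&(c[:,1]<80)&(c[:,2]<80))
rect("rails",325,205,405,265,.045,.055)
rect("plates",325,205,405,265,.066,.0735)
rect("posts",325,205,405,265,.0745,.08)
rect("cover",325,195,405,265,.09,.3)
print(P[[240,240],[100,300]])
a=f["color"][185:275,120:200,::-1];b=f["color"][185:275,320:430,::-1]
cv2.imwrite("pics/crop.png",np.hstack([cv2.resize(a,None,fx=4,fy=4),cv2.resize(b,None,fx=4,fy=4)]))
```

```text
module 287 [0.4491 0.2703] [0.1113 0.106 ] 17.7 z 0.0298
lookalike 504 [0.4392 0.407 ] [0.0625 0.095 ] 75.2 z 0.0341
carrier 193 [0.4211 0.2847] [0.0715 0.1043] 89.0 z 0.0075
carrier all 824 [0.427 0.285] [0.1647 0.1158] 0.5 z 0.0128
mat 562 [ 0.4206 -0.0626] [0.0876 0.0882] 10.4 z 0.0042
tape 319 [0.4401 0.1459] [0.0894 0.104 ] 0.5 z 0.0176
fixture base 1094 [ 0.4431 -0.3544] [0.1305 0.128 ] 39.5 z 0.0303
red bar 83 [ 0.4734 -0.3909] [0.0943 0.0083] 38.8 z 0.2367
rails 84 [ 0.4431 -0.3518] [0.1106 0.1126] 39.8 z 0.0508
plates 23 [ 0.4459 -0.3486] [0.1033 0.1062] 43.7 z 0.0695
posts 28 [ 0.4411 -0.3515] [0.1132 0.1126] 39.6 z 0.0768
cover 375 [ 0.4741 -0.3905] [0.125  0.0119] 39.5 z 0.1856
[[ 0.41711491  0.57249754  0.00312164]
 [ 0.4230909  -0.14386121 -0.00279794]]
```

View pics/crop.png

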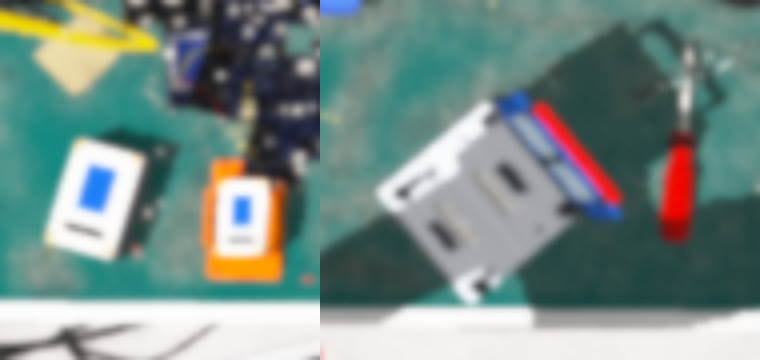

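The crop shows the carrier module at top (180,239), seated in the orange carrier. The look-alike at (144,235) is about 62x95 mm in outline, too large, and stands free. The fixture's hinge side points lower right, towards the screwdriver, and the cover is open. I'm moving towards the carrier now.

Call:
arm_command(rows=[[85, [0.05, 0.12, 0.06], [0, 0, 0.04]], [85, [0.33, 0.93, 0.33], [0, 0, 0.36]], [85, [0.33, 0.93, 0.33], [0, 0, 0.36]], [85, [0.33, 0.93, 0.33], [0, 0, 0.36]], [85, [0.33, 0.93, 0.33], [0, 0, 0.36]], [85, [0.33, 0.93, 0.33], [0, 0, 0.36]], [85, [0.33, 0.93, 0.33], [0, 0, 0.36]], [85, [0.33, 0.93, 0.33], [0, 0, 0.36]], [85, [0.33, 0.93, 0.33], [0, 0, 0.36]], [85, [0.33, 0.93, 0.33], [0, 0, 0.36]]])

```text
time: 0.93
tool_pos: [0.3558, -0.2903, 0.3306]
tool_rot: [0.001, 0.88, 0.475, -0.0]
contact_force: [0.0, 0.8, 0.2]
gripper_width: 0.994
grasp_force: 0.0
```

Run:
```python
from h import *
import pickle
f=vision.grab_frame("wrist"); save(f,"w1.png"); pickle.dump(f,open("w1.pkl","wb"))
s=monitor.state(); print(s["time"],s["tool_pos"],s["tool_rot"],(-np.array(f["R"]).T@f["t"]),np.array(f["R"]))
P=cloud(f); print(np.nanmin(P,(0,1)),np.nanmax(P,(0,1)))
```

```text
0.9833 [ 0.35532809 -0.2909308   0.32981131] [-8.31614164e-05  8.80235217e-01  4.74537555e-01 -2.54052922e-04] [ 0.39333833 -0.23144039  0.4738337 ] [[ 0.83692787 -0.54731205  0.00112374]
 [-0.52601074 -0.8037841   0.27792774]
 [-0.15120995 -0.23319657 -0.96060133]]
[-1.18888216 -1.43036478 -0.7696163 ] [0.75101849 0.28520552 0.42947891]
```

View pics/w1.png

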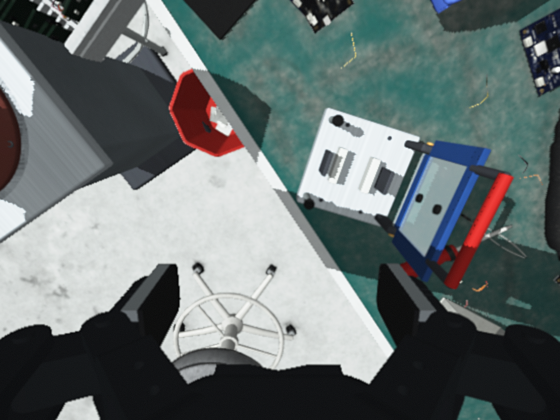

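The wrist view shows the whole fixture: base at about (360,165), posts at (337,121) and (308,203), red bar at (482,232), cover open. I'll measure it from this depth map.

Run:
```python
from h import *
import pickle
f=pickle.load(open("w1.pkl","rb")); P=cloud(f); C=f["color"].astype(int)
box=np.zeros(P.shape[:2],bool); box[90:300,280:530]=1
def rect(n,m):
    q=P[m&box]; r=cv2.minAreaRect(q[:,:2].astype(np.float32)); print(n,len(q),np.round(r[0],4),np.round(r[1],4),round(r[2],1),"z",np.median(q[:,2]).round(4)); return q
z=P[...,2]
rect("base",(z>.026)&(z<.034))
red=(C[...,0]>140)&(C[...,1]<60)&(C[...,2]<60)
r=rect("bar",red&(z>.15)); print(np.percentile(r[:,2],[2,50,98]))
th=np.deg2rad(-50.3); ex=np.array([np.cos(th),np.sin(th)]); ey=np.array([-ex[1],ex[0]]); o=np.array([.443,-.354])
for n,lo,hi in (("rail",.046,.054),("plate",.066,.0735),("post",.0745,.080)):
    m=(z>lo)&(z<hi)&box
    N,L,st,ce=cv2.connectedComponentsWithStats(m.astype(np.uint8))
    for i in range(1,N):
        if st[i,4]<15: continue
        q=P[L==i]; l=np.c_[(q[:,:2]-o)@ex,(q[:,:2]-o)@ey]
        print(n,st[i,4],ce[i].round(),"min",np.percentile(l,2,0).round(4),"max",np.percentile(l,98,0).round(4),"z",np.median(q[:,2]).round(4), "rect",cv2.minAreaRect(q[:,:2].astype(np.float32))[2])
# hinge/cover frame in local
m=box&(z>.1); q=P[m]; l=np.c_[(q[:,:2]-o)@ex,(q[:,:2]-o)@ey]
for a in np.arange(.1,.25,.02):
    k=(q[:,2]>a)&(q[:,2]<a+.02); 
    if k.sum(): print(a.round(2),np.median(l[k],0).round(4),np.percentile(l[k],[2,98],0).round(4).tolist())
```

```text
base 7439 [ 0.4628 -0.4058] [0.1598 0.2753] 22.4 z 0.0306
bar 971 [ 0.4838 -0.3761] [0.0585 0.0096] 40.0 z 0.2362
[0.23159463 0.23621432 0.23841916]
rail 18 [410. 144.] min [0.0419 0.047 ] max [0.0446 0.0554] z 0.05 rect 47.89764404296875
rail 303 [338. 165.] min [-0.038  -0.0216] max [-0.0284  0.0222] z 0.0505 rect 39.848716735839844
rail 28 [324. 160.] min [-0.0531 -0.0141] max [-0.0517  0.015 ] z 0.0501 rect 36.77959442138672
rail 308 [370. 175.] min [ 0.0056 -0.0214] max [0.0157 0.0222] z 0.0504 rect 40.50274658203125
rail 48 [382. 179.] min [ 0.0253 -0.014 ] max [0.0267 0.0148] z 0.0494 rect 36.45718765258789
rail 16 [306. 196.] min [-0.063  -0.0538] max [-0.0553 -0.0468] z 0.0515 rect 80.86994171142578
rail 30 [382. 218.] min [ 0.0427 -0.0555] max [ 0.0566 -0.0466] z 0.0495 rect 73.60977172851562
plate 22 [417. 146.] min [0.0419 0.047 ] max [0.0449 0.0563] z 0.0702 rect 42.594783782958984
plate 118 [328. 164.] min [-0.0531 -0.0135] max [-0.048   0.0145] z 0.0713 rect 39.266056060791016
plate 132 [388. 182.] min [ 0.0254 -0.0138] max [0.0302 0.0145] z 0.0712 rect 42.345729827880
[... 190 characters left out ...]
83984
post 18 [419. 146.] min [0.0419 0.0471] max [0.0442 0.0553] z 0.0767 rect 48.03042984008789
post 108 [309. 203.] min [-0.0644 -0.0575] max [-0.0513 -0.0452] z 0.0773 rect 58.82554244995117
post 19 [387. 225.] min [ 0.0422 -0.0548] max [ 0.0479 -0.0468] z 0.0776 rect 6.449282169342041
0.1 [0.0483 0.0082] [[0.0467, -0.0589], [0.0494, 0.0602]]
0.12 [0.0474 0.0032] [[0.0437, -0.0591], [0.0487, 0.0603]]
0.14 [0.0465 0.006 ] [[0.0447, -0.0602], [0.0477, 0.0601]]
0.16 [0.0455 0.0035] [[0.0413, -0.0601], [0.0468, 0.0603]]
0.18 [0.0438 0.0042] [[0.0422, -0.0601], [0.0488, 0.0605]]
0.2 [0.0425 0.0415] [[0.041, -0.0478], [0.0457, 0.0483]]
0.22 [0.0417 0.0045] [[0.0391, -0.0456], [0.0478, 0.0468]]
```

Call:
arm_command(rows=[[85, [0.02, 0.15, 0], [0, 0, 0.04]], [85, [0.2, 1, 0], [0, 0, 0.36]], [85, [0.2, 1, 0], [0, 0, 0.36]], [85, [0.2, 1, 0], [0, 0, 0.36]], [85, [0.2, 1, 0], [0, 0, 0.36]], [85, [0.2, 1, 0], [0, 0, 0.36]], [85, [0.2, 1, 0], [0, 0, 0.36]], [85, [0.2, 1, 0], [0, 0, 0.36]], [85, [0.2, 1, 0], [0, 0, 0.36]], [85, [0.2, 1, 0], [0, 0, 0.36]]])

```text
time: 1.82
tool_pos: [0.4155, 0.0086, 0.3292]
tool_rot: [-0.001, 0.713, 0.701, -0.001]
contact_force: [0.0, -0.9, -0.7]
gripper_width: 0.994
grasp_force: 0.0
```

Call:
arm_command(rows=[[85, [-0.1, 0.83, -0.2], [0, 0, 0]], [85, [-0.1, 0.83, -0.2], [0, 0, 0]], [85, [-0.1, 0.83, -0.2], [0, 0, 0]], [85, [-0.1, 0.83, -0.2], [0, 0, 0]], [85, [-0.1, 0.83, -0.2], [0, 0, 0]], [85, [-0.1, 0.83, -0.2], [0, 0, 0]], [85, [-0.1, 0.83, -0.2], [0, 0, 0]], [85, [-0.1, 0.83, -0.2], [0, 0, 0]], [85, [-0.1, 0.83, -0.2], [0, 0, 0]]])

```text
time: 2.57
tool_pos: [0.3862, 0.2565, 0.2697]
tool_rot: [0.0, 0.714, 0.7, -0.001]
contact_force: [0.3, -0.6, -0.3]
gripper_width: 0.996
grasp_force: 0.0
```

Run:
```python
from h import *
import pickle
f=vision.grab_frame("wrist"); save(f,"w2.png"); pickle.dump(f,open("w2.pkl","wb"))
s=monitor.state(); R=np.array(f["R"]); print(s["time"],s["tool_pos"],s["tool_rot"])
P=cloud(f); C=f["color"].astype(int); z=P[...,2]
near=(np.abs(P[...,0]-.421)<.075)&(np.abs(P[...,1]-.285)<.055)
m=near&(z>.026)&(z<.045)
N,L,st,ce=cv2.connectedComponentsWithStats(m.astype(np.uint8))
for i in range(1,N):
    if st[i,4]>30:
        q=P[L==i]; print("top",st[i],ce[i].round(),cv2.minAreaRect(q[:,:2].astype(np.float32)),np.median(q[:,2]))
m=near&(C[...,0]>170)&(C[...,2]<90)&(C[...,1]<170)&(z<.02)
q=P[m]; print("carrier",m.sum(),cv2.minAreaRect(q[:,:2].astype(np.float32)),np.median(q[:,2]))
m=near&(C.min(2)>170)&(z>.02); q=P[m]; print("white",m.sum(),cv2.minAreaRect(q[:,:2].astype(np.float32)),np.median(q[:,2]))
```

```text
2.6167 [0.38646047 0.25628079 0.27030779] [ 3.62284735e-04  7.14070589e-01  7.00073544e-01 -3.10144057e-04]
top [288 122  45   7 244] [310. 125.] ((0.42159026861190796, 0.3118630051612854), (0.005757979582995176, 0.048994749784469604), 87.54901123046875) 0.03148853005212704
top [ 282  132   58   38 2160] [310. 150.] ((0.422293484210968, 0.28354769945144653), (0.041812002658843994, 0.06449616700410843), 88.9588394165039) 0.03047504874433748
top [363 143  14   8  32] [370. 146.] ((0.4896251857280731, 0.2871202230453491), (0.014363848604261875, 0.004829212557524443), 30.834775924682617) 0.028776035003367777
top [286 171  44   6 248] [307. 174.] ((0.4191942811012268, 0.2577497065067291), (0.005790563765913248, 0.04969451576471329), 88.76838684082031) 0.031265602172970294
carrier 1380 ((0.42025208473205566, 0.2723630964756012), (0.08780253678560257, 0.10388925671577454), 88.1964340209961) 0.006514468534617587
white 1750 ((0.42663630843162537, 0.2801768481731415), (0.06093204766511917, 0.12672731280326843), 72.37945556640625) 0.030378853477964523
```

View pics/w2.png

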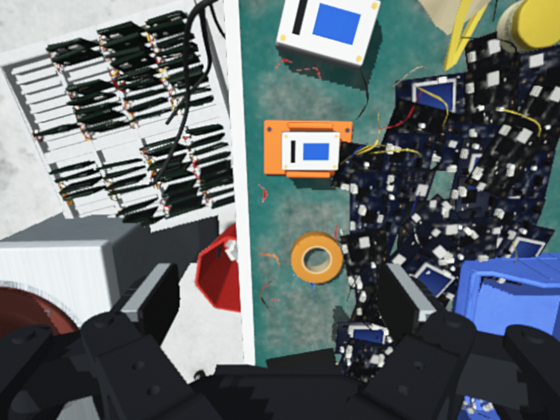

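The wrist view shows the carrier module at (310,150), with a top of 64.5x41.8 mm at z 0.0305. That fits the wanted size, and the larger look-alike is at (328,25). The tape is at (317,257). Next I'm checking where the open fingertips are relative to the TCP.

Run:
```python
from h import *
import pickle
f=pickle.load(open("w2.pkl","rb")); P=cloud(f); s=monitor.state()
from scipy.spatial.transform import Rotation as Ro
q=s["tool_rot"]; R=Ro.from_quat([q[1],q[2],q[3],q[0]]).as_matrix()
T=(P-s["tool_pos"])@R
m=(T[...,2]>-.06)&(T[...,2]<.03)&(np.abs(T[...,0])<.04)&(np.abs(T[...,1])<.08)
for sg in (1,-1):
    t=T[m&(T[...,1]*sg>0)]; print(len(t),np.percentile(t,[1,10,50,90,99],0).round(4))
print(np.percentile(T[m][:,2],99.9))
```

```text
4138 [[-0.0101  0.0409 -0.0598]
 [-0.0039  0.0412 -0.058 ]
 [ 0.0076  0.0426 -0.0402]
 [ 0.0121  0.0542 -0.0216]
 [ 0.014   0.0655 -0.0148]]
4139 [[-0.0103 -0.0676 -0.0599]
 [-0.0041 -0.0563 -0.0581]
 [ 0.0074 -0.0448 -0.0402]
 [ 0.0119 -0.0434 -0.0218]
 [ 0.0137 -0.043  -0.0149]]
-0.013067012903804952
```

Call:
arm_command(rows=[[85, [0.03, 0.02, -0.04], [0, 0, -0.01]], [85, [0.12, 0.09, -0.18], [0, 0, -0.01]], [85, [0.12, 0.09, -0.3], [0, 0, -0.01]], [85, [0.12, 0.09, -0.42], [0, 0, -0.01]], [85, [0.12, 0.09, -0.55], [0, 0, -0.01]], [85, [0.12, 0.09, -0.64], [0, 0, -0.01]], [85, [0.12, 0.09, -0.67], [0, 0, -0.01]], [85, [0.12, 0.09, -0.67], [0, 0, -0.01]], [85, [0.12, 0.09, -0.67], [0, 0, -0.01]]])

```text
time: 3.37
tool_pos: [0.423, 0.2843, 0.0708]
tool_rot: [0.0, 0.719, 0.695, 0.001]
contact_force: [-0.2, 0.2, 1.3]
gripper_width: 0.997
grasp_force: 0.0
```

The open tips sit 13 mm behind the TCP, so I'm going down to TCP z of about 0.003 and closing.

Call:
arm_command(rows=[[85, [0, 0, -0.06], [0, 0, 0]], [85, [0, 0, -0.12], [0, 0, 0]], [85, [0, 0, -0.18], [0, 0, 0]], [85, [0, 0, -0.21], [0, 0, 0]], [85, [0, 0, -0.224], [0, 0, 0]], [85, [0, 0, -0.224], [0, 0, 0]], [72, [0, 0, -0.224], [0, 0, 0]], [66, [0, 0, -0.224], [0, 0, 0]], [62, [0, 0, -0.224], [0, 0, 0]], [60, [0, 0, -0.224], [0, 0, 0]], [60, [0, 0, -0.224], [0, 0, 0]], [60, [0, 0, -0.224], [0, 0, 0]]])

```text
time: 4.37
tool_pos: [0.4232, 0.2859, 0.0044]
tool_rot: [0.001, 0.719, 0.695, 0.002]
contact_force: [-0.6, -0.5, 6.2]
gripper_width: 0.763
grasp_force: 67.8
```

Gripped at about 65 mm. Lifting and carrying it to the mat.

Call:
arm_command(rows=[[60, [0, 0, 0.02], [0, 0, 0]], [60, [0, 0, 0.06], [0, 0, 0]], [60, [0, 0, 0.13], [0, 0, 0]], [60, [0, 0, 0.2], [0, 0, 0]], [60, [0, -0.03, 0.27], [0, 0, 0]], [60, [0, -0.1, 0.33], [0, 0, 0]], [60, [0, -0.2, 0.33], [0, 0, 0]], [60, [0, -0.3, 0.33], [0, 0, 0]], [60, [0, -0.4, 0.33], [0, 0, 0]], [60, [0, -0.5, 0.33], [0, 0, 0]], [60, [0, -0.6, 0.33], [0, 0, 0]], [60, [0, -0.7, 0.33], [0, 0, 0]]])

```text
time: 5.37
tool_pos: [0.4212, 0.0738, 0.102]
tool_rot: [0.0, 0.718, 0.696, 0.0]
contact_force: [0.1, -0.3, -1.4]
gripper_width: 0.759
grasp_force: 67.5
```

Call:
arm_command(rows=[[60, [0, -0.1, 0], [0, 0, 0]], [60, [0, -0.2, 0], [0, 0, 0]], [60, [0, -0.3, 0], [0, 0, 0]], [60, [0, -0.38, -0.02], [0, 0, 0]], [60, [0, -0.43, -0.06], [0, 0, 0]], [60, [0, -0.45, -0.12], [0, 0, 0]], [60, [0, -0.46, -0.17], [0, 0, 0]], [60, [0, -0.46, -0.2], [0, 0, 0]], [60, [0, -0.46, -0.2], [0, 0, 0]], [60, [0, -0.46, -0.2], [0, 0, 0]]])

```text
time: 6.2
tool_pos: [0.4212, -0.0626, 0.0412]
tool_rot: [-0.0, 0.718, 0.696, -0.0]
contact_force: [1.1, -0.3, -0.5]
gripper_width: 0.757
grasp_force: 67.4
```

Run:
```python
from h import *
import pickle
f=vision.grab_frame("wrist"); save(f,"w3.png"); pickle.dump(f,open("w3.pkl","wb"))
s=monitor.state(); print(s)
```

```text
{'time': 6.25, 'joint_pos': array([-3.22521961e-01, -2.40541234e-01,  2.22097195e+00,  7.49779372e-05,
        1.16015899e+00, -2.90440270e-01]), 'joint_vel': array([ 0.00178908, -0.00901208, -0.01259386, -0.0020317 , -0.00584938,
       -0.00082843]), 'joint_efforts': array([-1.54817984e-01, -2.15959758e+01, -3.20743310e+01, -8.22070171e-03,
        3.36363923e-02,  9.71137670e-04]), 'tool_pos': array([ 0.42189336, -0.06273876,  0.04193403]), 'tool_rot': array([4.29213276e-04, 7.18368223e-01, 6.95662881e-01, 2.61600756e-04]), 'contact_force': array([-0.20325658, -0.27983264, -1.3991587 ]), 'ft_torque': array([ 0.04970061, -0.01524507, -0.05986829]), 'grasp_force': 67.39184617996216, 'gripper_width': 0.7612333385781173}
```

View pics/w3.png

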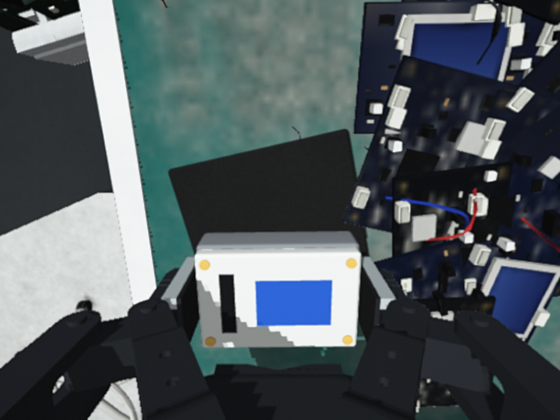

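The module is held level at (278,290), with the mat beneath and ahead. Lowering it now.

Call:
arm_command(rows=[[60, [0, 0, -0.04], [0, 0, 0]], [60, [0, 0, -0.08], [0, 0, 0]], [60, [0, 0, -0.11], [0, 0, 0]], [60, [0, 0, -0.122], [0, 0, 0]], [60, [0, 0, -0.129], [0, 0, 0]], [60, [0, 0, -0.13], [0, 0, 0]], [60, [0, 0, -0.13], [0, 0, 0]]])

```text
time: 6.83
tool_pos: [0.4221, -0.063, 0.0027]
tool_rot: [0.001, 0.719, 0.696, 0.0]
contact_force: [0.2, 0.6, -0.6]
gripper_width: 0.759
grasp_force: 67.4
```

Call:
arm_command(rows=[[67, [0, 0, -0.002], [0, 0, 0]], [69, [0, 0, -0.002], [0, 0, 0]], [73, [0, 0, -0.002], [0, 0, 0]], [79, [0, 0, 0], [0, 0, 0]], [85, [0, 0, 0], [0, 0, 0]], [85, [0, 0, 0.03], [0, 0, 0]], [85, [0, 0, 0.1], [0, 0, 0]], [85, [0, 0, 0.2], [0, 0, 0]], [85, [0, 0, 0.3], [0, 0, 0]], [85, [0, 0, 0.4], [0, 0, 0]], [85, [0, 0, 0.5], [0, 0, 0]], [85, [0, 0, 0.5], [0, 0, 0]]])

```text
time: 7.83
tool_pos: [0.4253, -0.0642, 0.1602]
tool_rot: [0.006, 0.719, 0.695, 0.003]
contact_force: [0.7, -0.2, 0.3]
gripper_width: 0.993
grasp_force: 0.0
```

Run:
```python
from h import *
f=vision.grab_frame("wrist"); save(f,"w4.png")
s=monitor.state(); print(s["time"],s["tool_pos"],s["tool_rot"])
P=cloud(f); C=f["color"].astype(int); z=P[...,2]
near=(np.abs(P[...,0]-.421)<.07)&(np.abs(P[...,1]+.063)<.07)
q=P[near&(z>.022)&(z<.034)]; print(len(q),cv2.minAreaRect(q[:,:2].astype(np.float32)),np.percentile(q[:,2],[5,50,95]))
q=P[near&(z>-.004)&(z<.008)&(C.max(2)<50)]; print(len(q),cv2.minAreaRect(q[:,:2].astype(np.float32)),np.median(q[:,2]))
```

```text
7.8833 [ 0.42405447 -0.06379329  0.15715215] [0.0041044  0.7185614  0.69544814 0.00213348]
4155 ((0.4396701157093048, -0.05478125438094139), (0.1023787409067154, 0.12346286326646805), 0.00808108039200306) [0.02398259 0.02838236 0.02963575]
6564 ((0.42005297541618347, -0.06035960838198662), (0.09910648316144943, 0.09979327768087387), 10.959454536437988) 0.004607070266443704
```

View pics/w4.png

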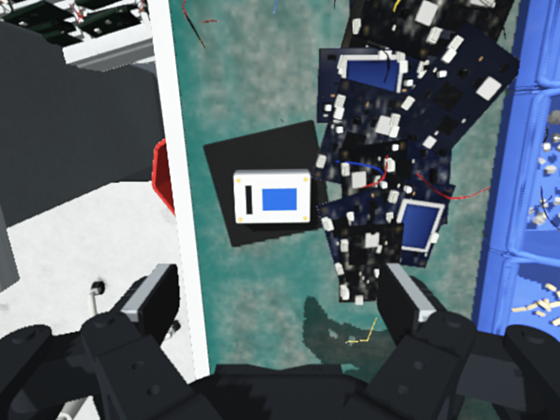

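The module lies flat on the mat at (273,196). I'm measuring it exactly while turning the tool by 90 degrees.

Call:
arm_command(rows=[[85, [0, 0, 0], [0, 0, 0.04]], [85, [0, 0, 0], [0, 0, 0.5]], [85, [0, 0, 0], [0, 0, 0.5]], [85, [0, 0, 0], [0, 0, 0.5]], [85, [0, 0, 0], [0, 0, 0.5]], [85, [0, 0, 0], [0, 0, 0.5]], [85, [0, 0, 0], [0, 0, 1]], [85, [0, 0, 0], [0, 0, 1]], [85, [0, 0, 0], [0, 0, 1]], [85, [0, 0, 0], [0, 0, 1]], [85, [0, 0, 0], [0, 0, 1]], [85, [0, 0, 0], [0, 0, 1]]])

```text
time: 8.88
tool_pos: [0.4206, -0.0627, 0.1509]
tool_rot: [-0.001, 0.08, 0.997, 0.0]
contact_force: [-0.6, 1.1, 0.3]
gripper_width: 0.994
grasp_force: 0.0
```

Call:
arm_command(rows=[[85, [0, 0, 0], [0, 0, 0.15]], [85, [0, 0, 0], [0, 0, 0.15]], [85, [0, 0, 0], [0, 0, 0.15]]])

```text
time: 9.13
tool_pos: [0.4207, -0.0627, 0.151]
tool_rot: [-0.001, -0.036, 0.999, 0.0]
contact_force: [-0.6, -0.1, 0.1]
gripper_width: 0.995
grasp_force: 0.0
```

Run:
```python
from h import *
f=vision.grab_frame("wrist"); save(f,"w5.png")
s=monitor.state(); print(s["time"],s["tool_pos"],s["tool_rot"],s["joint_pos"])
q=s["tool_rot"]; print("y ang",np.degrees(np.arctan2(2*q[2]**2-1,2*q[1]*q[2])))
P=cloud(f); C=f["color"].astype(int); z=P[...,2]
m=(np.hypot(P[...,0]-.422,P[...,1]+.063)<.05)&(z>.026)&(z<.034)
N,L,st,ce=cv2.connectedComponentsWithStats(m.astype(np.uint8))
for i in range(1,N):
    if st[i,4]>50: q=P[L==i]; print(st[i],ce[i],cv2.minAreaRect(q[:,:2].astype(np.float32)),np.median(q[:,2]))
```

```text
9.1833 [ 0.42077104 -0.06272199  0.15116987] [-8.57096189e-04 -3.38241290e-02  9.99427381e-01  3.21070279e-04] [-3.23288861e-01 -3.95795670e-01  2.14217221e+00  2.42083716e-06
  1.39704663e+00 -1.96174680e+00]
y ang 93.87670398222785
[ 247  162   58   79 3826] [274.43883952 200.52012546] ((0.4206758439540863, -0.06534148007631302), (0.04282429814338684, 0.06407135725021362), 88.96321868896484) 0.028478979528231724
```

Call:
arm_command(rows=[[85, [0.003, -0.005, -0.04], [0, -0.067, -0.06]], [85, [0.003, -0.005, -0.12], [0, -0.067, -0.06]], [85, [0.003, -0.005, -0.22], [0, -0.067, -0.06]], [85, [0.003, -0.005, -0.32], [0, -0.067, -0.06]], [85, [0.003, -0.005, -0.4], [0, -0.067, -0.06]], [85, [0.003, -0.005, -0.45], [0, -0.067, -0.06]], [85, [0.003, -0.005, -0.47], [0, -0.067, -0.06]], [85, [0.003, -0.005, -0.478], [0, -0.067, -0.06]], [85, [0.003, -0.005, -0.482], [0, -0.067, -0.06]], [85, [0.003, -0.005, -0.485], [0, -0.067, -0.06]], [85, [0.003, -0.005, -0.485], [0, -0.067, -0.06]]])

```text
time: 10.1
tool_pos: [0.4234, -0.0648, 0.0078]
tool_rot: [0.054, 0.012, 0.998, -0.002]
contact_force: [-0.6, 0.6, 0.0]
gripper_width: 0.996
grasp_force: 0.0
```

Call:
arm_command(rows=[[70, [0, 0, 0], [0, 0, 0]], [60, [0, 0, 0], [0, 0, 0]], [52, [0, 0, 0], [0, 0, 0]], [46, [0, 0, 0], [0, 0, 0]], [42, [0, 0, 0], [0, 0, 0]], [38, [0, 0, 0], [0, 0, 0]], [38, [0, 0, 0], [0, 0, 0]], [38, [0, 0, 0], [0, 0, 0]], [38, [0, 0, 0], [0, 0, 0]]])

```text
time: 10.85
tool_pos: [0.4229, -0.0647, 0.0073]
tool_rot: [0.053, 0.012, 0.999, -0.002]
contact_force: [-2.4, 0.3, 5.4]
gripper_width: 0.501
grasp_force: 61.1
```

Run:
```python
from h import *
s=monitor.state(); print(s["time"],s["tool_pos"],s["tool_rot"],s["gripper_width"],s["grasp_force"],s["contact_force"])
from scipy.spatial.transform import Rotation as Ro
q=s["tool_rot"]; R=Ro.from_quat([q[1],q[2],q[3],q[0]]).as_matrix(); print(R.round(3), np.degrees(np.arctan2(R[1,1],R[0,1])))
```

```text
10.85 [ 0.42288197 -0.06465606  0.0072527 ] [ 0.05298416  0.01215752  0.99851929 -0.00202439] 0.500997833793217 61.11589193344116 [-2.41336842  0.2626323   5.40674127]
[[-0.994  0.024  0.106]
 [ 0.024  1.    -0.005]
 [-0.106 -0.003 -0.994]] 88.5964765234787
```

Gripped at about 43 mm with a slight tilt away from the cover. Carrying it to just above the nest.

Call:
arm_command(rows=[[38, [0, 0, 0.02], [0, 0, 0]], [38, [0, 0, 0.06], [0, 0, 0]], [38, [0, 0, 0.13], [0, 0, -0.03]], [38, [0, 0, 0.21], [0, 0, -0.08]], [38, [0, -0.02, 0.29], [0, 0, -0.13]], [38, [0.002, -0.06, 0.37], [0, 0, -0.18]], [38, [0.006, -0.13, 0.43], [0, 0, -0.23]], [38, [0.01, -0.21, 0.46], [0, 0, -0.28]], [38, [0.015, -0.3, 0.47], [0, 0, -0.33]], [38, [0.02, -0.39, 0.47], [0, 0, -0.38]], [38, [0.025, -0.48, 0.47], [0, 0, -0.43]], [38, [0.03, -0.57, 0.47], [0, 0, -0.48]]])

```text
time: 11.85
tool_pos: [0.4308, -0.2364, 0.1472]
tool_rot: [0.048, 0.381, 0.923, -0.021]
contact_force: [-0.4, 0.5, -1.4]
gripper_width: 0.502
grasp_force: 61.1
```

Call:
arm_command(rows=[[38, [0.005, -0.09, 0], [0, 0, -0.04]], [38, [0.01, -0.18, 0], [0, 0, -0.062]], [38, [0.014, -0.26, 0], [0, 0, -0.062]], [38, [0.016, -0.32, 0], [0, 0, -0.062]], [38, [0.017, -0.355, -0.02], [0, 0, -0.062]], [38, [0.017, -0.368, -0.06], [0, 0, -0.062]], [38, [0.017, -0.368, -0.11], [0, 0, -0.062]], [38, [0.017, -0.368, -0.15], [0, 0, -0.062]], [38, [0.017, -0.368, -0.17], [0, 0, -0.062]], [38, [0.017, -0.368, -0.17], [0, 0, -0.062]], [38, [0.017, -0.368, -0.17], [0, 0, -0.062]]])

```text
time: 12.77
tool_pos: [0.4362, -0.3449, 0.0958]
tool_rot: [0.046, 0.423, 0.905, -0.023]
contact_force: [0.3, 0.7, -0.2]
gripper_width: 0.5
grasp_force: 61.1
```

```bash
cat >> h.py <<'E'
from scipy.spatial.transform import Rotation as Ro
def tool():
    s=monitor.state(); q=s["tool_rot"]; return s,np.array(s["tool_pos"]),Ro.from_quat([q[1],q[2],q[3],q[0]]).as_matrix()
th=np.deg2rad(-50.2); EX=np.array([np.cos(th),np.sin(th)]); EY=np.array([-EX[1],EX[0]]); NEST=np.array([.4361,-.3451])
def loc(q): return np.c_[(q[:,:2]-NEST)@EX,(q[:,:2]-NEST)@EY]
E
python3 - <<'E'
from h import *
import pickle
f=vision.grab_frame("wrist"); save(f,"w6.png"); pickle.dump(f,open("w6.pkl","wb"))
s,p,R=tool(); print(s["time"],p,R.round(3),np.degrees(np.arctan2(R[1,1],R[0,1])),s["contact_force"],"tcp loc",loc(p[None]))
P=cloud(f); z=P[...,2]
L=loc(P.reshape(-1,3)).reshape(*z.shape,2)
def st(n,m):
    N,lab,sz,ce=cv2.connectedComponentsWithStats(m.astype(np.uint8))
    for i in range(1,N):
        if sz[i,4]>60:
            q=P[lab==i]; print(n,sz[i,4],ce[i].round(),np.percentile(L[lab==i],[1,99],0).round(4).tolist(),"z",np.percentile(q[:,2],[2,50,98]).round(4),"ang",cv2.minAreaRect(q[:,:2].astype(np.float32))[2])
rr=(np.abs(L[...,0])<.075)&(np.abs(L[...,1])<.075)
top=p[2]-.0033+.024; print("expect top",top)
st("module",rr&(np.abs(z-top)<.006)&(np.abs(L[...,1])<.026))
st("rail",rr&(z>.046)&(z<.054)); st("plate",rr&(z>.066)&(z<.0738)); st("post",rr&(z>.0745)&(z<.080))
E
```

```text
12.8167 [ 0.43669711 -0.34549818  0.09679458] [[-0.637  0.768  0.066]
 [ 0.763  0.641 -0.082]
 [-0.105 -0.002 -0.994]] 39.851692195558826 [-0.77006677  0.51730516 -1.40263756] tcp loc [[0.00068813 0.00020387]]
expect top 0.11749458279318212
module 14610 [278. 284.] [[-0.0331, -0.0221], [0.0291, 0.0219]] z [0.1138 0.1171 0.1195] ang 40.56363296508789
rail 88 [187. 146.] [[-0.0513, -0.0549], [-0.0441, -0.0475]] z [0.0465 0.0496 0.0539] ang 84.57384490966797
rail 84 [369. 146.] [[-0.0512, 0.0466], [-0.044, 0.054]] z [0.0463 0.05   0.0539] ang 82.46415710449219
rail 194 [278. 158.] [[-0.0426, -0.0152], [-0.0419, 0.0142]] z [0.0462 0.0503 0.0537] ang 38.91558074951172
rail 1498 [278. 191.] [[-0.0276, -0.0233], [-0.0175, 0.0221]] z [0.0466 0.0504 0.0518] ang 39.37961196899414
plate 741 [278. 171.] [[-0.0426, -0.0154], [-0.0375, 0.0141]] z [0.0665 0.0714 0.0727] ang 39.355262756347656
post 687 [168. 162.] [[-0.053, -0.0586], [-0.0401, -0.0459]] z [0.0756 0.0775 0.079 ] ang 84.848876953125
post 690 [388. 162.] [[-0.0529, 0.0447], [-0.0402, 0.0575]] z [0.0755 0.0776 0.0789] ang 57.56692123413086
```

View pics/w6.png

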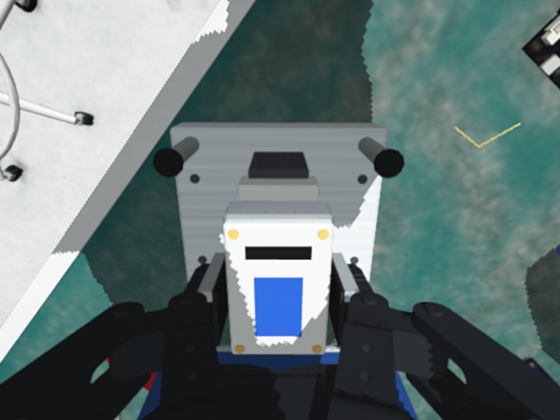

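The module is held above the nest at (278,284), within 1 mm of the rails' centre and plates' gap (rail centre -0.0225, expected -0.022). Both posts are visible at (168,162) and (388,162). Lowering it.

Call:
arm_command(rows=[[38, [0, 0, -0.03], [0, 0, 0]], [38, [0, 0, -0.06], [0, 0, 0]], [38, [0, 0, -0.09], [0, 0, 0]], [38, [0, 0, -0.11], [0, 0, 0]], [38, [0, 0, -0.125], [0, 0, 0]], [38, [0, 0, -0.133], [0, 0, 0]], [38, [0, 0, -0.138], [0, 0, 0]], [38, [0, 0, -0.138], [0, 0, 0]], [38, [0, 0, -0.138], [0, 0, 0]]])

```text
time: 13.57
tool_pos: [0.4366, -0.3461, 0.0555]
tool_rot: [0.047, 0.423, 0.904, -0.023]
contact_force: [-0.1, 0.0, -1.1]
gripper_width: 0.499
grasp_force: 61.1
```

Call:
arm_command(rows=[[38, [0, 0, -0.004], [0, 0, 0]], [38, [0, 0, -0.007], [0, 0, 0]], [38, [0, 0, -0.009], [0, 0, 0]], [38, [0, 0, -0.009], [0, 0, 0]]])

```text
time: 13.9
tool_pos: [0.4367, -0.3461, 0.0533]
tool_rot: [0.047, 0.423, 0.904, -0.024]
contact_force: [-1.1, 1.1, 3.6]
gripper_width: 0.501
grasp_force: 61.6
```

It's in contact. Releasing and retreating straight up.

Call:
arm_command(rows=[[44, [0, 0, 0], [0, 0, 0]], [47, [0, 0, 0], [0, 0, 0]], [52, [0, 0, 0], [0, 0, 0]], [60, [0, 0, 0], [0, 0, 0]], [70, [0, 0, 0], [0, 0, 0]], [72, [0, 0, 0.03], [0, 0, 0]], [72, [0, 0, 0.1], [0, 0, 0]], [72, [0, 0, 0.2], [0, 0, 0]], [72, [0, 0, 0.3], [0, 0, 0]], [72, [0, 0, 0.4], [0, 0, 0]], [72, [0, 0, 0.5], [0, 0, 0]], [72, [0, 0, 0.5], [0, 0, 0]]])

```text
time: 14.9
tool_pos: [0.4393, -0.3487, 0.2118]
tool_rot: [0.054, 0.423, 0.904, -0.026]
contact_force: [1.0, -0.7, 1.7]
gripper_width: 0.843
grasp_force: 0.0
```

Run:
```python
from h import *
import pickle
f=vision.grab_frame("wrist"); save(f,"w7.png"); pickle.dump(f,open("w7.pkl","wb"))
s,p,R=tool(); print(s["time"],p,s["joint_pos"],"tcp loc",loc(p[None]))
P=cloud(f); z=P[...,2]; C=f["color"].astype(int)
L=loc(P.reshape(-1,3)).reshape(*z.shape,2)
def st(n,m):
    N,lab,sz,ce=cv2.connectedComponentsWithStats(m.astype(np.uint8))
    for i in range(1,N):
        if sz[i,4]>60:
            q=P[lab==i]; print(n,sz[i,4],ce[i].round(),np.percentile(L[lab==i],[1,99],0).round(4).tolist(),"z",np.percentile(q[:,2],[2,50,98]).round(4),"ang",cv2.minAreaRect(q[:,:2].astype(np.float32))[2])
rr=(np.abs(L[...,0])<.075)&(np.abs(L[...,1])<.075)
m=rr&(np.abs(z-.0745)<.003)&(np.abs(L[...,1])<.026); st("module",m&(C.max(2)>100))
q=P[m&(C.max(2)>100)]; A=np.c_[loc(q),np.ones(len(q))]; print("plane",np.linalg.lstsq(A,q[:,2],rcond=None)[0])
st("rail",rr&(z>.046)&(z<.054)); st("plate",rr&(z>.066)&(z<.0735)&(C.max(2)<90)); st("post",rr&(z>.0745)&(z<.080)&(np.abs(L[...,1])>.04))
f=vision.grab_frame("top");P=cloud(f);z=P[...,2];C=f["color"].astype(int)
m=(C[...,0]>140)&(C[...,1]<60)&(C[...,2]<60)&(z>.15)&(np.hypot(P[...,0]-.47,P[...,1]+.39)<.08); q=P[m]; print("bar",len(q),loc(q).mean(0),np.median(q[:,2]))
```

```text
14.95 [ 0.43833339 -0.34775427  0.20845254] [-0.79837757 -0.16415611  1.86259022 -0.01084174  1.32880175 -1.49138453] tcp loc [[3.46884090e-03 1.68520626e-05]]
module 3543 [278. 172.] [[-0.0318, -0.0218], [0.0313, 0.0198]] z [0.0728 0.0745 0.076 ] ang 39.768898010253906
plane [ 0.00370324 -0.00125118  0.07438185]
post 255 [211. 117.] [[-0.0525, -0.0591], [-0.0401, -0.0461]] z [0.0759 0.0776 0.0789] ang 82.89358520507812
post 256 [345. 117.] [[-0.0527, 0.0451], [-0.0399, 0.0578]] z [0.0758 0.0775 0.0789] ang 88.60611724853516
bar 0 [nan nan] nan<stdin>:17: RuntimeWarning: Mean of empty slice.
  ret = um.true_divide(
  return _methods._mean(a, axis=axis, dtype=dtype,
  ret = ret.dtype.type(ret / rcount)
```

The module lies level on the rails, about 0.5 mm from centre. Now raising, straightening and turning the tool for the bar.

Call:
arm_command(rows=[[60, [-0.02, 0.02, 0.08], [0.02, 0.015, 0]], [60, [-0.06, 0.06, 0.2], [0.051, 0.043, 0]], [60, [-0.1, 0.1, 0.33], [0.051, 0.043, 0]], [60, [-0.1, 0.1, 0.38], [0.051, 0.043, 0]], [60, [-0.1, 0.1, 0.38], [0.051, 0.043, 0]], [60, [-0.1, 0.1, 0.38], [0.051, 0.043, 0]]])

```text
time: 15.5
tool_pos: [0.4064, -0.3158, 0.3162]
tool_rot: [-0.0, 0.424, 0.906, -0.001]
contact_force: [-0.7, 0.9, -0.7]
gripper_width: 0.701
grasp_force: 0.0
```

Call:
arm_command(rows=[[50, [0, 0, 0], [0, 0, -0.04]], [50, [0, 0, 0], [0, 0, -0.11]], [50, [0, 0, 0], [0, 0, -0.19]], [50, [0, 0, 0], [0, 0, -0.27]], [50, [0, 0, 0], [0, 0, -0.35]], [50, [0, 0, 0], [0, 0, -0.43]], [50, [0, 0, 0], [0, 0, -0.51]], [50, [0, 0, 0], [0, 0, -0.59]], [50, [0, 0, 0], [0, 0, -0.67]], [50, [0, 0, 0], [0, 0, -0.75]], [50, [0, 0, 0], [0, 0, -0.83]], [50, [0, 0, 0], [0, 0, -0.9]]])

```text
time: 16.5
tool_pos: [0.4056, -0.315, 0.3125]
tool_rot: [-0.004, 0.912, 0.411, -0.002]
contact_force: [0.6, 0.8, -0.5]
gripper_width: 0.584
grasp_force: 0.0
```

Call:
arm_command(rows=[[50, [0, 0, 0], [0, 0, -0.07]], [50, [0, 0, 0], [0, 0, -0.1]], [50, [0, 0, 0], [0, 0, -0.1]], [50, [0, 0, 0], [0, 0, -0.1]]])

```text
time: 16.83
tool_pos: [0.4059, -0.3153, 0.3136]
tool_rot: [-0.004, 0.94, 0.341, -0.002]
contact_force: [0.0, 0.3, 0.7]
gripper_width: 0.588
grasp_force: 0.0
```

Run:
```python
from h import *
import pickle
s,p,R=tool(); print(s["time"],p,R.round(3),s["joint_pos"],"tcp loc",loc(p[None]),"yaw",np.degrees(np.arctan2(R[1,1],R[0,1])))
for n in("wrist","top","scene"):
    f=vision.grab_frame(n); save(f,n+"8.png"); P=cloud(f);z=P[...,2];C=f["color"].astype(int)
    m=(C[...,0]>120)&(C[...,1]<60)&(C[...,2]<60)&(z>.15)&(z<.26)&(np.hypot(P[...,0]-.47,P[...,1]+.39)<.09); q=P[m]
    if len(q)>5: l=loc(q); print(n,"bar",len(q),np.percentile(l,[2,50,98],0).round(4).tolist(),np.percentile(q[:,2],[2,50,98]))
```

```text
16.8333 [ 0.40585855 -0.31525495  0.3135772 ] [[ 0.767  0.642 -0.005]
 [ 0.642 -0.767  0.005]
 [-0.001 -0.008 -1.   ]] [-8.05208866e-01 -2.46121634e-01  1.75614621e+00 -1.62286891e-04
  1.63930117e+00  6.89739593e-02] tcp loc [[-0.04228731 -0.0041299 ]] yaw -50.0877403372205
wrist bar 1105 [[0.0506, -0.0261], [0.0545, 0.0195], [0.0592, 0.0456]] [0.23240995 0.23651037 0.23850428]
scene bar 61 [[0.0487, -0.0395], [0.0534, 0.0131], [0.0589, 0.047]] [0.22783836 0.23232795 0.23717074]
```

Call:
arm_command(rows=[[50, [0.03, -0.034, 0], [0, 0, 0]], [50, [0.12, -0.132, 0], [0, 0, 0]], [50, [0.19, -0.21, 0], [0, 0, 0]], [50, [0.217, -0.24, -0.02], [0, 0, 0]], [50, [0.217, -0.24, -0.09], [0, 0, 0]], [50, [0.217, -0.24, -0.17], [0, 0, 0]], [50, [0.217, -0.24, -0.25], [0, 0, 0]], [50, [0.217, -0.24, -0.3], [0, 0, 0]], [50, [0.217, -0.24, -0.319], [0, 0, 0]], [50, [0.217, -0.24, -0.319], [0, 0, 0]], [50, [0.217, -0.24, -0.319], [0, 0, 0]]])

```text
time: 17.9
tool_pos: [0.4718, -0.3881, 0.2217]
tool_rot: [-0.001, 0.94, 0.341, -0.0]
contact_force: [-0.5, 0.2, -0.4]
gripper_width: 0.587
grasp_force: 0.0
```

Call:
arm_command(rows=[[30, [0, 0, 0], [0, 0, 0]], [18, [0, 0, 0], [0, 0, 0]], [12, [0, 0, 0], [0, 0, 0]], [6, [0, 0, 0], [0, 0, 0]], [5, [0, 0, 0], [0, 0, 0]], [5, [0, 0, 0], [0, 0, 0]], [5, [0, 0, 0], [0, 0, 0]], [5, [0, 0, 0], [0, 0, 0]]])

```text
time: 18.57
tool_pos: [0.472, -0.3883, 0.2225]
tool_rot: [-0.0, 0.94, 0.341, -0.0]
contact_force: [-1.0, 0.6, 5.8]
gripper_width: 0.087
grasp_force: 58.8
```

Run:
```python
from h import *
s,p,R=tool(); print(s["time"],p,s["gripper_width"],s["grasp_force"],s["contact_force"],"tcp loc",loc(p[None]))
q0=np.arccos((.063-loc(p[None])[0,0])/.150); print("q0",q0)
qs=np.linspace(q0,0.0,37)
dx=.150*(np.cos(q0)-np.cos(qs)); dz=.150*(np.sin(qs)-np.sin(q0))
for q,a,b in zip(qs,dx,dz): print(round(q,3),(np.r_[a*EX,b]/.3).round(3).tolist())
```

```text
18.5667 [ 0.47202383 -0.38833487  0.22246594] 0.08681658815437884 58.832677602767944 [-1.03354551  0.57101245  5.7524333 ] tcp loc [[ 5.62118296e-02 -7.53691025e-05]]
q0 1.5255263965227748
1.526 [0.0, -0.0, 0.0]
1.483 [-0.014, 0.016, -0.001]
1.441 [-0.027, 0.032, -0.004]
1.398 [-0.04, 0.049, -0.007]
1.356 [-0.054, 0.064, -0.011]
1.314 [-0.067, 0.08, -0.016]
1.271 [-0.08, 0.096, -0.022]
1.229 [-0.093, 0.111, -0.028]
1.187 [-0.106, 0.127, -0.036]
1.144 [-0.118, 0.142, -0.044]
1.102 [-0.13, 0.156, -0.053]
1.059 [-0.142, 0.171, -0.063]
1.017 [-0.154, 0.185, -0.074]
0.975 [-0.165, 0.198, -0.086]
0.932 [-0.176, 0.212, -0.098]
0.89 [-0.187, 0.224, -0.111]
0.848 [-0.197, 0.237, -0.125]
0.805 [-0.207, 0.249, -0.139]
0.763 [-0.217, 0.26, -0.154]
0.72 [-0.226, 0.271, -0.17]
0.678 [-0.235, 0.282, -0.186]
0.636 [-0.243, 0.292, -0.203]
0.593 [-0.251, 0.301, -0.22]
0.551 [-0.258, 0.31, -0.238]
0.509 [-0.265, 0.318, -0.256]
0.466 [-0.271, 0.326, -0.275]
0.424 [-0.277, 0.333, -0.294]
0.381 [-0.283, 0.339, -0.313]
0.339 [-0.287, 0.345, -0.333]
0.297 [-0.292, 0.35, -0.353]
0.254 [-0.295, 0.354, -0.374]
0.212 [-0.298, 0.358, -0.394]
0.17 [-0.301, 0.361, -0.415]
0.127 [-0.303, 0.364, -0.436]
0.085 [-0.304, 0.365, -0.457]
0.042 [-0.305, 0.366, -0.478]
0.0 [-0.306, 0.367, -0.499]
```

The bar is gripped. I'm guiding it along the arc at about 0.5 rad/s, in chunks with force checks.

Call:
arm_command(rows=[[5, [-0.014, 0.016, -0.001], [0, 0, 0]], [5, [-0.027, 0.032, -0.004], [0, 0, 0]], [5, [-0.04, 0.049, -0.007], [0, 0, 0]], [5, [-0.054, 0.064, -0.011], [0, 0, 0]], [5, [-0.067, 0.08, -0.016], [0, 0, 0]], [5, [-0.08, 0.096, -0.022], [0, 0, 0]], [5, [-0.093, 0.111, -0.028], [0, 0, 0]], [5, [-0.106, 0.127, -0.036], [0, 0, 0]]])

```text
time: 19.23
tool_pos: [0.4399, -0.3498, 0.2112]
tool_rot: [-0.0, 0.94, 0.341, -0.0]
contact_force: [0.8, -0.4, 6.1]
gripper_width: 0.087
grasp_force: 60.8
```

Run:
```python
from h import *
s,p,R=tool(); print(s["time"],p,s["gripper_width"],s["grasp_force"],s["contact_force"],s["ft_torque"],"tcp loc",loc(p[None]))
f=vision.grab_frame("scene"); save(f,"s9.png",(260,90,420,220),4); P=cloud(f);z=P[...,2];C=f["color"].astype(int)
m=(C[...,0]>120)&(C[...,1]<60)&(C[...,2]<60)&(z>.12)&(z<.26)&(np.hypot(P[...,0]-.44,P[...,1]+.36)<.1); q=P[m]; l=loc(q); print(len(q),np.percentile(l,[2,50,98],0).round(4).tolist(),np.percentile(q[:,2],[2,50,98]))
```

```text
19.2333 [ 0.43994984 -0.34975407  0.21115082] 0.08737874226747135 60.79614758491516 [ 0.75976583 -0.43981024  6.08683129] [-0.44530292 -0.45181664 -0.04267262] tcp loc [[ 6.03996475e-03 -2.13505722e-05]]
48 [[-0.0032, -0.0397], [0.0027, 0.0222], [0.01, 0.0464]] [0.2175841  0.22163644 0.22537908]
```

View pics/s9.png

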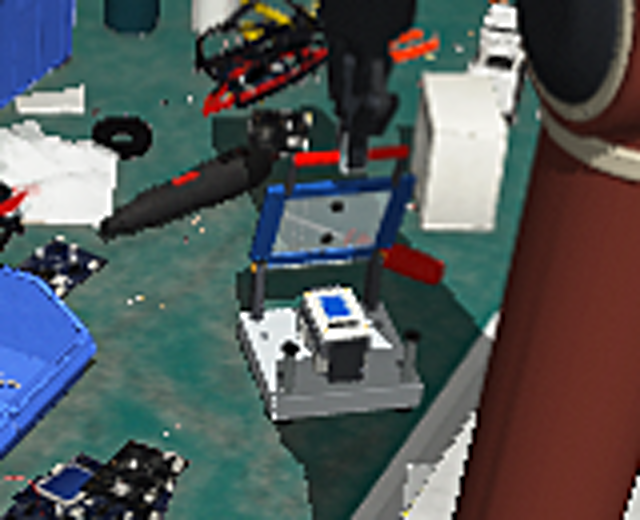

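The crop shows the fingers holding the red bar at (355,155), the cover leaning over, and the module upright in the nest at (338,320). Forces are low, so I'm continuing.

Call:
arm_command(rows=[[5, [-0.012, 0.015, -0.008], [0, 0, 0]], [5, [-0.024, 0.029, -0.017], [0, 0, 0]], [5, [-0.036, 0.044, -0.027], [0, 0, 0]], [5, [-0.048, 0.058, -0.038], [0, 0, 0]], [5, [-0.059, 0.071, -0.05], [0, 0, 0]], [5, [-0.07, 0.085, -0.062], [0, 0, 0]], [5, [-0.081, 0.097, -0.075], [0, 0, 0]], [5, [-0.091, 0.11, -0.089], [0, 0, 0]], [5, [-0.101, 0.122, -0.103], [0, 0, 0]], [5, [-0.111, 0.133, -0.118], [0, 0, 0]]])

```text
time: 20.12
tool_pos: [0.4062, -0.3092, 0.1744]
tool_rot: [-0.002, 0.94, 0.341, -0.001]
contact_force: [2.2, 0.9, 0.7]
gripper_width: 0.09
grasp_force: 60.3
```

Forces are still small. At q ≈ 0.763, relative offsets are the table values minus (-0.217, 0.26, -0.154).

Call:
arm_command(rows=[[5, [-0.009, 0.011, -0.016], [0, 0, 0]], [5, [-0.018, 0.022, -0.032], [0, 0, 0]], [5, [-0.026, 0.032, -0.049], [0, 0, 0]], [5, [-0.034, 0.041, -0.066], [0, 0, 0]], [5, [-0.041, 0.05, -0.084], [0, 0, 0]], [5, [-0.048, 0.058, -0.102], [0, 0, 0]], [5, [-0.054, 0.066, -0.121], [0, 0, 0]], [5, [-0.06, 0.073, -0.14], [0, 0, 0]], [5, [-0.066, 0.079, -0.159], [0, 0, 0]]])

```text
time: 20.87
tool_pos: [0.3869, -0.286, 0.1266]
tool_rot: [-0.001, 0.94, 0.341, -0.0]
contact_force: [7.0, -2.5, -1.7]
gripper_width: 0.085
grasp_force: 59.3
```

Run:
```python
from h import *
s,p,R=tool(); print(s["time"],p,s["gripper_width"],s["contact_force"],s["ft_torque"],"tcp loc",loc(p[None]))
f=vision.grab_frame("scene"); P=cloud(f);z=P[...,2];C=f["color"].astype(int)
m=(C[...,0]>120)&(C[...,1]<60)&(C[...,2]<60)&(z>.1)&(z<.2)&(np.hypot(P[...,0]-.39,P[...,1]+.29)<.08); q=P[m]; l=loc(q); print(len(q),np.percentile(l,[2,50,98],0).round(4).tolist(),np.percentile(q[:,2],[2,50,98]))
```

```text
20.8667 [ 0.38692441 -0.28601927  0.12656515] 0.0853475774774023 [ 7.02745952 -2.4938191  -1.68522264] [-0.44122755 -1.39300271  0.03392751] tcp loc [[-7.6868527e-02  3.7353741e-05]]
55 [[-0.0868, -0.043], [-0.08, 0.0182], [-0.0732, 0.0477]] [0.13108795 0.13753578 0.14190302]
```

Call:
arm_command(rows=[[5, [-0.004, 0.006, -0.02], [0, 0, 0]], [5, [-0.009, 0.011, -0.04], [0, 0, 0]], [5, [-0.012, 0.015, -0.061], [0, 0, 0]], [5, [-0.015, 0.019, -0.081], [0, 0, 0]], [5, [-0.018, 0.022, -0.102], [0, 0, 0]], [5, [-0.02, 0.025, -0.123], [0, 0, 0]], [5, [-0.021, 0.026, -0.144], [0, 0, 0]], [5, [-0.022, 0.027, -0.16], [0, 0, 0]], [5, [-0.023, 0.028, -0.172], [0, 0, 0]], [5, [-0.023, 0.028, -0.18], [0, 0, 0]], [5, [-0.023, 0.028, -0.18], [0, 0, 0]]])

```text
time: 21.83
tool_pos: [0.3807, -0.2785, 0.0747]
tool_rot: [-0.001, 0.94, 0.341, -0.0]
contact_force: [3.2, 2.1, 10.5]
gripper_width: 0.084
grasp_force: 59.6
```

```bash
cat > bar.py <<'E'
from h import *
s,p,R=tool(); print(s["time"],p,s["gripper_width"],s["contact_force"],s["ft_torque"],"tcp loc",loc(p[None]))
for n in("scene","top"):
    f=vision.grab_frame(n); P=cloud(f);z=P[...,2];C=f["color"].astype(int)
    m=(C[...,0]>120)&(C[...,1]<60)&(C[...,2]<60)&(z>.06)&(z<.16)&(np.hypot(P[...,0]-.38,P[...,1]+.28)<.08); q=P[m]
    if len(q)>5: l=loc(q); print(n,len(q),np.percentile(l,[2,50,98],0).round(4).tolist(),np.percentile(q[:,2],[2,50,98]))
    L=loc(P.reshape(-1,3)).reshape(*z.shape,2); k=(L[...,0]>-.052)&(L[...,0]<.06)&(np.abs(L[...,1])<.062)&(z>.078)&(z<.12)&(C[...,2]>C[...,0]+40)
    if k.sum()>20: A=np.c_[L[k],np.ones(k.sum())]; print(" blue plane",k.sum(),np.linalg.lstsq(A,z[k],rcond=None)[0].round(4))
E
python3 bar.py
```

```text
21.8333 [ 0.38067098 -0.27850195  0.07470731] 0.08359258798578398 [ 3.16367071  2.060103   10.52651004] [ 0.21009243 -0.61080193  0.03675007] tcp loc [[-8.66468415e-02  4.48563269e-05]]
scene 46 [[-0.0938, -0.0445], [-0.089, 0.0167], [-0.084, 0.0483]] [0.0782084  0.08311673 0.0875902 ]
 blue plane 222 [0.0066 0.0103 0.0826]
 blue plane 301 [0.0038 0.0043 0.0852]
```

The cover is nearly level, with a plane slope of about 0.005. I'm pressing a hair further to seat it, then releasing.

Call:
arm_command(rows=[[5, [0, 0, -0.003], [0, 0, 0]], [5, [0, 0, -0.005], [0, 0, 0]], [5, [0, 0, -0.005], [0, 0, 0]]])

```text
time: 22.18
tool_pos: [0.3807, -0.2785, 0.0746]
tool_rot: [-0.001, 0.94, 0.341, -0.0]
contact_force: [0.3, 4.5, 18.4]
gripper_width: 0.087
grasp_force: 60.5
```

The force rose without motion, so it's on the stops. Opening slightly (36 mm gap to the cover edge) and lifting clear.

Call:
arm_command(rows=[[9, [0, 0, 0.003], [0, 0, 0]], [12, [0, 0, 0.003], [0, 0, 0]], [18, [0, 0, 0.003], [0, 0, 0]], [24, [0, 0, 0.003], [0, 0, 0]], [24, [0, 0, 0.003], [0, 0, 0]], [24, [0, 0, 0.03], [0, 0, 0]], [24, [0, 0, 0.08], [0, 0, 0]], [24, [0, 0, 0.16], [0, 0, 0]], [24, [0, 0, 0.26], [0, 0, 0]], [24, [0, 0, 0.38], [0, 0, 0]], [24, [0, 0, 0.5], [0, 0, 0]], [24, [0, 0, 0.5], [0, 0, 0]]])

```text
time: 23.18
tool_pos: [0.3823, -0.2805, 0.2306]
tool_rot: [0.005, 0.94, 0.341, 0.002]
contact_force: [1.2, -0.8, 0.9]
gripper_width: 0.278
grasp_force: 0.0
```

```bash
python3 bar.py; python3 -c "
from h import *
save(vision.grab_frame('scene'),'end.png',(260,90,420,220),4)"
```

```text
23.1833 [ 0.38230896 -0.2804706   0.23059771] 0.27835725614362494 [ 1.17152903 -0.8096815   0.85506462] [-0.04606232 -0.01823214  0.04146301] tcp loc [[-8.40858684e-02  4.31308749e-05]]
scene 77 [[-0.0975, -0.0414], [-0.0899, 0.0054], [-0.0819, 0.048]] [0.07606972 0.08278974 0.08897724]
 blue plane 357 [ 0.008  -0.0011  0.0829]
top 10 [[-0.0872, 0.0194], [-0.0853, 0.0281], [-0.0828, 0.0386]] [0.08282396 0.08742293 0.09121542]
 blue plane 279 [ 0.0014 -0.0043  0.0852]
```

View pics/end.png

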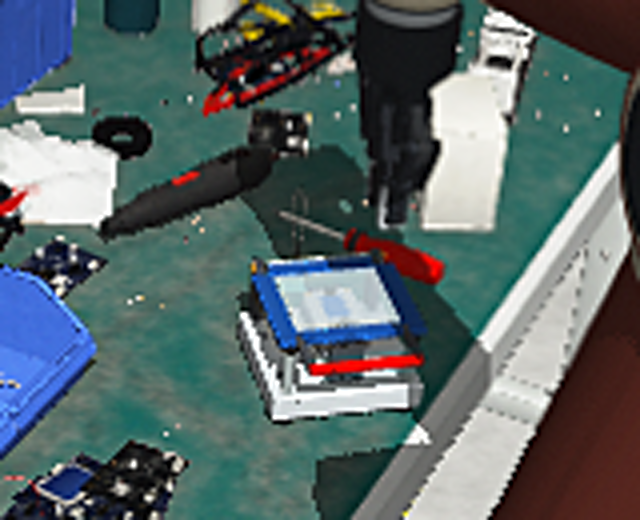

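The crop shows the cover closed and level at (335,300), with the module under its window and the bar free at (365,365). The gripper is clear at (395,200), so I'm handing in.

```bash
python3 -c "
from plant import manip
print(manip.job_done())"
```

```text
the job is handed in; nothing more can be done
None
```

I handed the job in at about 23 s: the module lay level on the rails, about 0.5 mm off centre when released, the cover is closed on its stops, and the gripper is clear; the hand-in returned no verdict.

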